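# Finish packing the scent-oil crate

## Task

Finish packing the crate of scent-oil bottles so that the row marked with red tape holds three red-capped bottles and the row marked with yellow tape three yellow-capped ones, one upright bottle in each cell: a yellow one stands in the red row by mistake and belongs in the free cell of the yellow row, and the two red ones still missing stand on the round tray. It is glass, so set every bottle down gently on the cell floor instead of dropping it, let none fall over, and let go. Leave the crate where it stands, leave the three rightly packed bottles in their cells, and do not disturb the green-capped bottle or anything else on the table.

Things in the scene. Friction and masses are not known exactly. Their poses are not given: they have to be found in the camera images.
- crate: open wooden crate, loose, 2.5 kg, level, 166 mm (its x) by 242 mm (its y), 90 mm high; origin at the centre of its underside, z up. Two rows of three cells, 70 x 70 mm inside; cell floor 8 mm, top edges of the 6 mm dividers 80 mm and of the 10 mm outer boards 90 mm above the underside. Caps in neighbouring cells stand 42 mm apart, edge to edge
- red_row (a point): middle of the row marked with red tape on the crate's rim: centre of its middle cell, on the cell floor, crate x = -38 mm, y = 0. Axes as the crate's; the row's cell centres lie at y = -76, 0 and +76 mm from here. One holds red_1, one yellow_3, one is empty (which is which varies)
- yellow_row (a point): middle of the row marked with yellow tape on the crate's rim: centre of its middle cell, on the cell floor, crate x = +38 mm, y = 0. Axes as the crate's; the row's cell centres lie at y = -76, 0 and +76 mm from here. Two hold yellow_1 and yellow_2, one is empty (which is which varies)
- red_1: amber glass bottle with a red screw cap, sealed, about 0.32 kg. Body 62 mm across up to 94 mm height, sloping shoulder above, screw cap 34 mm across from 122 to 155 mm above the underside (the place to grip it). Origin: centre of the underside, z along the bottle upward. Stands in a cell of the red row, rightly packed
- yellow_1: amber glass bottle with a yellow screw cap, sealed, about 0.32 kg. Body 62 mm across up to 94 mm height, sloping shoulder above, screw cap 34 mm across from 122 to 155 mm above the underside (the place to grip it). Origin: centre of the underside, z along the bottle upward. Stands in a cell of the yellow row, rightly packed
- yellow_2: amber glass bottle with a yellow screw cap, sealed, about 0.32 kg. Body 62 mm across up to 94 mm height, sloping shoulder above, screw cap 34 mm across from 122 to 155 mm above the underside (the place to grip it). Origin: centre of the underside, z along the bottle upward. Stands in a cell of the yellow row, rightly packed
- yellow_3: amber glass bottle with a yellow screw cap, sealed, about 0.32 kg. Body 62 mm across up to 94 mm height, sloping shoulder above, screw cap 34 mm across from 122 to 155 mm above the underside (the place to grip it). Origin: centre of the underside, z along the bottle upward. Stands by mistake in a cell of the red row
- red_2: amber glass bottle with a red screw cap, sealed, about 0.32 kg. Body 62 mm across up to 94 mm height, sloping shoulder above, screw cap 34 mm across from 122 to 155 mm above the underside (the place to grip it). Origin: centre of the underside, z along the bottle upward. Stands on the round tray
- red_3: amber glass bottle with a red screw cap, sealed, about 0.32 kg. Body 62 mm across up to 94 mm height, sloping shoulder above, screw cap 34 mm across from 122 to 155 mm above the underside (the place to grip it). Origin: centre of the underside, z along the bottle upward. Stands on the round tray
- green_1: amber glass bottle with a green screw cap, sealed, about 0.32 kg. Body 62 mm across up to 94 mm height, sloping shoulder above, screw cap 34 mm across from 122 to 155 mm above the underside (the place to grip it). Origin: centre of the underside, z along the bottle upward. Stands on the round tray among the red ones; belongs to another order
- tray: round aluminium tray, fixed, 280 mm across with a low rim 22 mm high, floor 4 mm thick; origin at the centre of its underside
- tape_roll: roll of brown packing tape lying flat, 96 mm across, 48 mm high; origin at the centre of its underside
- brush: flat brush lying on the table, about 200 mm long; origin at its underside, x along it
- stick_can: aluminium can, 84 mm across, 110 mm high, with red-ended incense sticks to about 215 mm; origin at the centre of its underside
- powder_tin: white round tin with a blue band, 103 mm across, 130 mm high; origin at the centre of its underside
- bundle: brown six-sided bundle of incense standing on end, 84 mm across, 160 mm high; origin at the centre of its underside
There are look-alikes about, which are no part of the job. What is shaped like the red_3 but purple is not meant. What is shaped like the red_2 but blue is not meant.

How it is judged:
By the outcome, as a careful person would: the job done as asked, in the order asked, and still so for the second after the job is handed in, with the robot touching nothing.
It also fails if it takes over 72 s, if anything falls off the work surface, if the arm or the gripper's body presses on something with over 40 N, if the wrist force passes 120 N, or if a joint passes its speed limit or range.

## Robot

A 7-joint arm with a two-finger parallel gripper is mounted at the origin on the work surface. World frame = base frame: x ahead of the robot, y to its left, z up, the work surface at z = 0. Lengths are in m, angles in rad, forces in N, time in s.
With the tool pointing down it reaches from about 0.4 to 0.85 m from the base axis. Payload 10.4 kg.
Tool frame: the origin (TCP) lies midway between the tips of the shut fingers; the grasp point (between the pads) lies 19 mm behind it (r.tcp_to_grasp is the distance from the TCP to the grasp point, in m); z points along the fingers, y is the direction in which the jaws open and shut (so a half turn about z gives the same grasp; the last joint's range is limited). The gripper opens to 87 mm and grips with 3 to 60 N. Pads are 19 mm wide; open, the fingers measure 117 mm over their backs; the gripper's body (75 mm by 190 mm) begins 51 mm behind the grasp point.
Start: joints at [-1.25, 0.332, -0.065, 1.46, 0.022, 1.35, -0.088], TCP at [0.211, 0.588, 0.223] pointing down, gripper open.
Joint ranges: [-2.6, 2.6], [-0.5, 2.12], [-1.47, 1.34], [0.16, 2.42], [-1.27, 4.41], [0.06, 2.06], [-2.6, 2.6]. Speed limits (rad/s): [2.22, 2.22, 2.79, 2.79, 3.14, 3.14, 3.14].

## Interface

Orientations are given as [roll, pitch, yaw] about the fixed x, y, z axes, in that order (R = Rz(yaw) Ry(pitch) Rx(roll)).
In Python, from rig import r gives the robot as it stands.
- The arm moves only by the tool step_arm, never from a script. Its argument "commands" is text: rows parted by semicolons, each of 7 numbers parted by spaces: the shift along the tool's x, y, z in mm, then the turn, a rotation vector about the tool's x, y, z in rad, then the opening, from 0 (shut) to 1 (fully open). In form: tx ty tz rx ry rz jaw; .... A call has 1 to 10 rows; each row shifts and turns the commanded pose from where the row before left it, along the tool's axes as they then stand; what a row does not reach is not made up. A row lasts 1/10 s, in which the tool goes at most 50 mm and 8.59 degrees, less where a joint would pass 70% of its speed; a pose out of reach is approached as far as the arm can. A call is refused whole if a number of a shift passes 50 or a number of a turn 0.15, either way. A call with a gripper value outside its range is refused whole. The fingers move at their own pace and stop on an object; the grip force is fixed at half the most. Time passes only in rows, so rows that do not move let the fingers close. It gives the time, the measured TCP pose, the force and the opening at its end, in the units of the state.
- r.read_state(): the state, without advancing time (a new reading comes with each control period).
- r.camera(name): name is "scene" or "top" or "wrist"; returns a dict with "frame" (400x640x3 uint8, blue, green, red), "range_z" (400x640 float32, m along the optical axis (not along the pixel's ray), 0 where there is no reading), "vfov" (degrees; the focal length in pixels is half the picture's height over the tangent of half this angle, whatever the lens; pixels are square), "cx", "cy" (the principal point, pixels), "view" (4x4, takes a point from world to camera coordinates). Camera axes: x right, y up, looking along -z (the intrinsics and any distortion apply to the point x, -y, -z); pixel columns grow to the right and rows downward; lengths in m; the calibration is good to about 2 mm. A picture is of the moment at which its call begins.
- r.finish_job(): hands the job in, once; it reports no verdict.
Trained networks look in a picture, given as the dict that the camera call returned (one of the last four; its "shot" number tells which), for a name from the list of things; names that differ only in an ending like _2 or _b are one class to them, and where a whole thing is asked for, a point or a joint stands for the part that bears it (a point fixed in the world has none). Each returns a list of dicts, best first, with "p" (0 to 1); they miss things now and then, are a little off and sometimes report something else, mostly with a low value. They report only what shows in the picture. A call takes as long as a camera call. They do not tell look-alikes from the thing itself.
- r.look_for(label, picture): "location" ([x, y, z] in m, in the coordinates of the camera as it stood for that picture, good to about 4 mm: the middle of the surface that is visible of it).
The state is a dict: "time_s": time; "joints": joint angles; "qd": joint speeds; "effort": joint torques, N m; "eef_pos": TCP position; "eef_rot": TCP orientation; "wrist_force": force on the tool from outside, world axes, zero at the start; "ft_torque": the same for the moment, N m; "gripper_width": finger opening in m.
Only numpy, scipy, OpenCV 4.12 (cv2) and the standard library are available. Lean on these libraries where they do the work, as an engineer would, in place of code of your own. Each camera call takes 0.05 s, during which the arm holds its last target.

## Working session

There is one attempt and no reset: what is moved stays moved. The work goes in short steps, Python scripts to look and compute and a tool call to move; the robot and the scene stay as the last step left them, time stands still between calls to the robot, and variables do not carry over. Pictures are saved under pics/ and viewed, and the job is handed in when it is done.

Besides the shell and the picture viewer there is one more tool, called after ">>>" as a command line: name --argument value ..., lists and objects as JSON in quotes. step_arm: Moves the arm, as the interface text tells. Its arguments: {"type":"object","properties":{"commands":{"type":"string"}},"required":["commands"]}

```bash
ls; mkdir -p pics
python3 - <<'E'
from rig import r
import cv2,numpy as np,pickle
s=r.read_state(); print(s)
for n in ["top","scene","wrist"]:
    c=r.camera(n); print(n,{k:v for k,v in c.items() if k not in("frame","range_z")})
    cv2.imwrite(f"pics/{n}0.png",c["frame"]); pickle.dump(c,open(f"pics/{n}0.pkl","wb"))
E
```

```text
pics
{'time_s': 0.0, 'joints': array([-1.2496097 ,  0.33284905, -0.06471718,  1.46096541,  0.02157093,
        1.34988624, -0.08852047]), 'qd': array([-0.00077363, -0.00065117,  0.00030535,  0.00031962, -0.00092109,
       -0.00237492, -0.00200509]), 'effort': array([ 4.61619402e-05, -6.23254037e+01,  2.49362929e-02, -3.89912724e+01,
       -6.11480442e-02,  3.96235823e-02,  1.60998993e-04]), 'eef_pos': array([0.21051277, 0.58806092, 0.22175672]), 'eef_rot': array([-3.14017905e+00,  3.27347936e-05,  2.79781693e+00]), 'wrist_force': array([-0.9103192 , -0.13481196,  0.0944519 ]), 'ft_torque': array([-0.04847028, -0.02311564, -0.01218008]), 'gripper_width': 0.08691512871197953}
top {'vfov': 52.40333709678313, 'cx': 315.80318632240085, 'cy': 203.9149298984144, 'view': array([[-6.38682183e-03, -9.99979410e-01,  6.22251383e-04,
        -2.42539793e-03],
       [ 9.89362696e-01, -6.22857576e-03,  1.45336368e-01,
        -5.33490314e-01],
       [-1.45329500e-01,  1.54386979e-03,  9.89382107e-01,
        -1.30549269e+00],
       [ 0.00000000e+00,  0.00000000e+00,  0.00000000e+00,
         1.00000000e+00]]), 'shot': 1}
scene {'vfov': 57.67109727855719, 'cx': 322.2653711484213, 'cy': 198.55610251520426, 'view': array([[-0.58827597,  0.80858472, -0.01105141,  0.29665166],
       [-0.67406274, -0.48276478,  0.55908639,  0.31586297],
       [ 0.44673348,  0.33634643,  0.82903575, -1.49076661],
       [ 0.        ,  0.        ,  0.        ,  1.        ]]), 'shot': 2}
wrist {'vfov': 65.00153121794206, 'cx': 315.5539736104979, 'cy': 203.2219579237023, 'view': array([[ 0.33648867,  0.94168628, -0.00152308, -0.62379122],
       [-0.90714197,  0.32371019, -0.26889619,  0.03317449],
       [-0.25272282,  0.09186217,  0.96316796, -0.39090775],
       [ 0.        ,  0.        ,  0.        ,  1.        ]]), 'shot': 3}
```

View pics/top0.png

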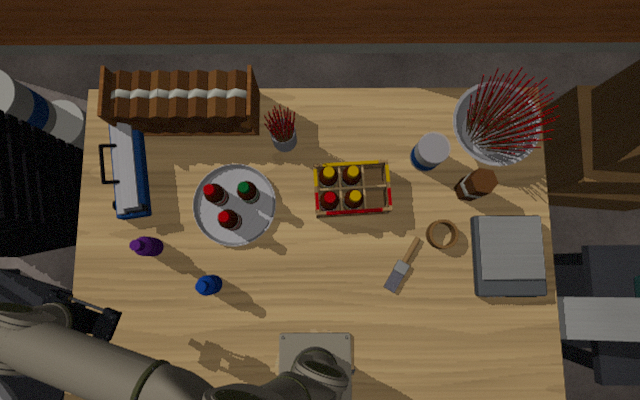

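View pics/scene0.png

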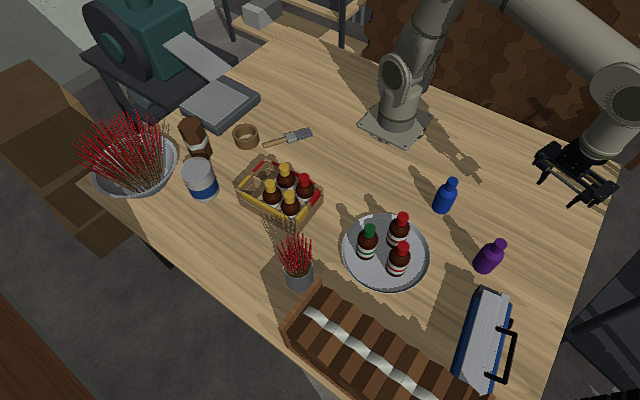

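View pics/wrist0.png

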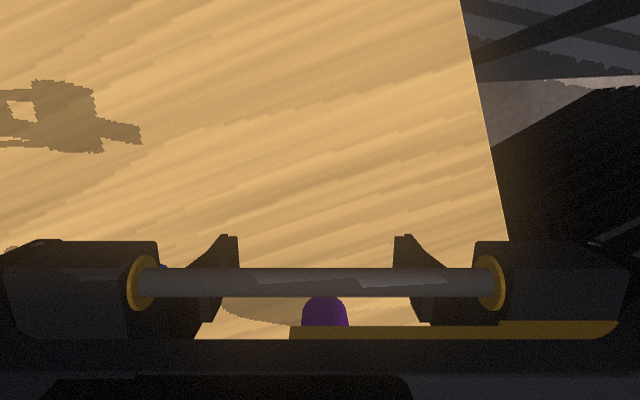

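```bash
cat > h.py <<'E'
import numpy as np,cv2,pickle
def pts(c):
    z=c["range_z"].astype(float);H,W=z.shape
    f=H/2/np.tan(np.radians(c["vfov"])/2)
    v,u=np.mgrid[:H,:W]
    P=np.stack([(u-c["cx"])/f*z,-(v-c["cy"])/f*z,-z],-1)
    M=np.linalg.inv(c["view"])
    Wp=P@M[:3,:3].T+M[:3,3]; Wp[z<=0]=np.nan
    return Wp
def proj(c,p):
    q=c["view"][:3,:3]@np.asarray(p)+c["view"][:3,3];f=200/np.tan(np.radians(c["vfov"])/2)
    return c["cx"]+f*q[0]/-q[2], c["cy"]-f*q[1]/-q[2]
def masks(fr):
    h=cv2.cvtColor(fr,cv2.COLOR_BGR2HSV);H,S,V=h[...,0].astype(int),h[...,1],h[...,2]
    ok=(S>150)&(V>50)
    return {"red":ok&((H<6)|(H>174)),"yellow":(S>180)&(V>90)&(H>22)&(H<33),"green":ok&(H>50)&(H<85),"blue":ok&(H>100)&(H<125),"purple":(S>100)&(V>40)&(H>130)&(H<160)}
E
python3 - <<'E'
from h import *
for n in ["top","scene"]:
    c=pickle.load(open(f"pics/{n}0.pkl","rb"));P=pts(c)
    for k,m in masks(c["frame"]).items():
        nn,lab,st,ce=cv2.connectedComponentsWithStats(m.astype(np.uint8))
        for i in range(1,nn):
            if st[i,4]<25: continue
            q=P[lab==i];q=q[~np.isnan(q[:,0])]
            if len(q)<20: continue
            top=q[q[:,2]>np.percentile(q[:,2],95)-.008]
            mm=(top.min(0)+top.max(0))/2
            print(n,k,ce[i].round(),st[i,4],"zmax",q[:,2].max().round(3),"mid",mm.round(4),"mean",top.mean(0).round(4), "ext",(top.max(0)-top.min(0)).round(3))
E
```

```text
top red [514.  78.] 37 zmax 0.217 mid [ 0.9113 -0.6237  0.2119] mean [ 0.9106 -0.6223  0.2116] ext [0.022 0.017 0.01 ]
top red [518.  83.] 38 zmax 0.211 mid [ 0.8859 -0.6233  0.2063] mean [ 0.8844 -0.6258  0.2069] ext [0.037 0.041 0.009]
top red [517.  93.] 70 zmax 0.217 mid [ 0.8439 -0.6119  0.2107] mean [ 0.8386 -0.6085  0.21  ] ext [0.079 0.075 0.012]
top red [523.  96.] 92 zmax 0.217 mid [ 0.8436 -0.6477  0.2073] mean [ 0.8463 -0.6471  0.2033] ext [0.09  0.104 0.019]
top red [485.  91.] 26 zmax 0.215 mid [ 0.8593 -0.5169  0.2114] mean [ 0.8545 -0.5152  0.212 ] ext [0.024 0.009 0.006]
top red [490.  94.] 34 zmax 0.213 mid [ 0.8544 -0.5389  0.2112] mean [ 0.8518 -0.5382  0.2111] ext [0.02  0.006 0.004]
top red [499.  92.] 38 zmax 0.217 mid [ 0.8398 -0.5525  0.209 ] mean [ 0.8463 -0.5577  0.2077] ext [0.034 0.028 0.016]
top red [536. 102.] 48 zmax 0.212 mid [ 0.8243 -0.6889  0.2069] mean [ 0.8244 -0.6873  0.2067] ext [0.041 0.065 0.011]
top red [515. 110.] 87 zmax 0.216 mid [ 0.7971 -0.6078  0.2092] mean [ 0.8003 -0.6183  0.2081] ext [0.071 0.104 0.013]
top red [499. 106.] 35 zmax 0
[... 5446 characters left out ...]
blue [205. 192.] 229 zmax 0.074 mid [ 0.7118 -0.3536  0.0667] mean [ 0.7158 -0.3406  0.0649] ext [0.076 0.054 0.014]
scene blue [466. 338.] 357 zmax 0.059 mid [0.6405 0.5752 0.0547] mean [0.646  0.5758 0.055 ] ext [0.224 0.043 0.009]
scene blue [507. 317.] 96 zmax 0.06 mid [0.5293 0.644  0.0556] mean [0.5316 0.6439 0.0556] ext [0.074 0.019 0.008]
scene blue [498. 354.] 155 zmax 0.059 mid [0.6346 0.6592 0.0548] mean [0.6371 0.6595 0.0555] ext [0.112 0.023 0.009]
scene blue [491. 386.] 51 zmax 0.059 mid [0.719  0.6724 0.0551] mean [0.72   0.6721 0.0551] ext [0.033 0.012 0.008]
scene purple [491. 257.] 597 zmax 0.159 mid [0.3964 0.5343 0.1539] mean [0.3979 0.5343 0.1547] ext [0.031 0.031 0.011]
```

Run:
```python
from h import *
from scipy.optimize import minimize
for n in ["top","scene"]:
    c=pickle.load(open(f"pics/{n}0.pkl","rb"));P=pts(c).reshape(-1,3)
    m=(P[:,2]>.082)&(P[:,2]<.10)&(P[:,0]>.44)&(P[:,0]<.70)&(P[:,1]>-.28)&(P[:,1]<.04)
    q=P[m][:,:2].astype(np.float32)
    # fit: rim centreline rectangle half 78 x 116
    def d(p):
        cs,sn=np.cos(p[2]),np.sin(p[2]);e=q-p[:2]
        X=e[:,0]*cs+e[:,1]*sn;Y=-e[:,0]*sn+e[:,1]*cs
        dx=np.abs(np.abs(X)-78);return X,Y
    def cost(p):
        cs,sn=np.cos(p[2]),np.sin(p[2]);e=q-p[:2]
        X=e[:,0]*cs+e[:,1]*sn;Y=-e[:,0]*sn+e[:,1]*cs
        ax,ay=np.abs(X)-.078,np.abs(Y)-.116
        # distance to rectangle outline
        o=np.hypot(np.maximum(ax,0),np.maximum(ay,0))+np.abs(np.minimum(np.maximum(ax,ay),0))
        return np.minimum(np.maximum(o-.004,0)**2,.01**2).sum()
    b=min((minimize(cost,[.578,-.122,y0],method="Nelder-Mead",options=dict(xatol=1e-5,fatol=1e-9,maxiter=2000)) for y0 in(.04,.08,.1)),key=lambda s:s.fun)
    p=b.x;print(n,m.sum(),p.round(4),np.degrees(p[2]).round(2),b.fun/m.sum())
    cs,sn=np.cos(p[2]),np.sin(p[2])
    for x in(-.038,.038):
        print([ (np.array([p[0]+x*cs-y*sn,p[1]+x*sn+y*cs])).round(4).tolist() for y in(-.076,0,.076)])
c=pickle.load(open("pics/top0.pkl","rb"))
cr=cv2.resize(c["frame"][140:260,180:400],None,fx=3.6,fy=3.6,interpolation=cv2.INTER_CUBIC);cv2.imwrite("pics/crop1.png",cr)
w=pickle.load(open("pics/wrist0.pkl","rb"));print(np.linalg.inv(w["view"])[:3,3])
```

```text
top 1081 [ 0.5826 -0.1215  0.0528] 3.03 1.7138057284243898e-05
[[0.5487, -0.1994], [0.5446, -0.1235], [0.5406, -0.0476]]
[[0.6245, -0.1954], [0.6205, -0.1195], [0.6165, -0.0436]]
scene 1007 [ 0.5781 -0.1231  0.0686] 3.93 2.3115167156365845e-05
[[0.5454, -0.2016], [0.5402, -0.1257], [0.535, -0.0499]]
[[0.6213, -0.1963], [0.616, -0.1205], [0.6108, -0.0447]]
[0.14120134 0.61258635 0.38448023]
```

View pics/crop1.png

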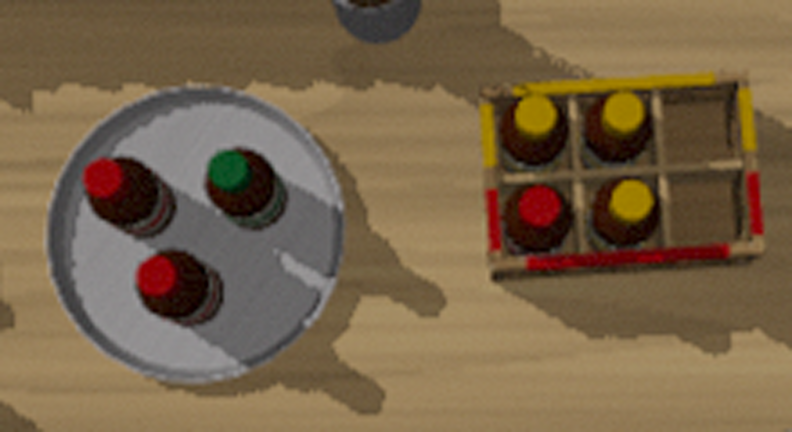

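Candidates in the top view:
- **Yellow caps:** (355,195) stands in the red-tape row, so it is yellow_3. (328,172) and (352,171) are in the yellow row.
- **Red caps:** (209,189) and (223,217) on the tray are red_2 and red_3. (329,197) in the crate is red_1.
- **Not meant:** green (243,187), blue (206,285), purple (142,246) and the stick tips at (280,122).

The crop confirms this. The two free cells are at (377,197) in the red row and (376,173) in the yellow row.

>>> step_arm --commands "0 0 -12 0 0 0.117 0.6;0 0 -12 0 0 0.117 0.6;0 0 -12 0 0 0.117 0.6;0 0 -12 0 0 0.117 0.6;0 0 -12 0 0 0.117 0.6;0 0 -12 0 0 0.117 0.6;0 0 -12 0 0 0.117 0.6;0 0 -12 0 0 0.117 0.6;0 0 -12 0 0 0.117 0.6;0 0 -12 0 0 0.117 0.6"

```text
time_s: 1.15
eef_pos: [0.2106, 0.5883, 0.3427]
eef_rot: [-3.141, 0.0, 1.623]
wrist_force: [-0.3, 0.1, 0.0]
gripper_width: 0.0517
```

>>> step_arm --commands "-25 10 0 0 0 0 0.6;-40 15 0 0 0 0 0.6;-40 15 0 0 0 0 0.6;-40 15 0 0 0 0 0.6;-40 15 0 0 0 0 0.6;-40 15 0 0 0 0 0.6;-40 15 0 0 0 0 0.6;-40 15 0 0 0 0 0.6;-40 15 0 0 0 0 0.6;-40 15 0 0 0 0 0.6"

```text
time_s: 2.15
eef_pos: [0.3777, 0.2105, 0.3424]
eef_rot: [-3.141, -0.0, 1.628]
wrist_force: [1.0, -0.8, -0.3]
gripper_width: 0.0522
```

>>> step_arm --commands "-40 15 0 0 0 0 0.6;-40 15 0 0 0 0 0.6;-40 15 0 0 0 0 0.6;-40 15 0 0 0 0 0.6;-40 15 0 0 0 0 0.6;-40 15 0 0 0 0 0.6;-40 15 0 0 0 0 0.6;-40 15 0 0 0 0 0.6;-40 15 0 0 0 0 0.6;-30 15 0 0 0 0 0.6"

```text
time_s: 3.15
eef_pos: [0.5496, -0.1709, 0.3426]
eef_rot: [3.141, 0.001, 1.627]
wrist_force: [0.3, 0.1, 1.3]
gripper_width: 0.052
```

>>> step_arm --commands "-15 10 0 0 0 0 0.6;0 0 0 0 0 0 0.6;0 0 0 0 0 0 0.6"

```text
time_s: 3.45
eef_pos: [0.5599, -0.183, 0.3421]
eef_rot: [-3.141, 0.0, 1.627]
wrist_force: [-0.3, 0.7, -0.6]
gripper_width: 0.0525
```

Run:
```python
from rig import r
from h import *
s=r.read_state(); print(s["eef_pos"],s["eef_rot"],s["joints"].round(2))
c=r.camera("wrist");cv2.imwrite("pics/w1.png",c["frame"]);pickle.dump(c,open("pics/w1.pkl","wb"))
P=pts(c)
for k,m in masks(c["frame"]).items():
    nn,lab,st,ce=cv2.connectedComponentsWithStats(m.astype(np.uint8))
    for i in range(1,nn):
        if st[i,4]<80: continue
        q=P[lab==i];q=q[~np.isnan(q[:,0])]
        if len(q)<20: continue
        top=q[q[:,2]>np.percentile(q[:,2],95)-.006]
        print(k,ce[i].round(),st[i,4],"zmax",q[:,2].max().round(3),"mid",((top.min(0)+top.max(0))/2).round(4),"ext",(top.max(0)-top.min(0)).round(3))
```

```text
[ 0.5599314  -0.1829937   0.34212687] [-3.14056250e+00  2.04891511e-04  1.62693824e+00] [-0.51  0.3   0.97  1.39 -0.25  1.57  0.5 ]
red [300.  42.] 1418 zmax 0.166 mid [ 0.5348 -0.049   0.1629] ext [0.033 0.033 0.005]
red [272. 120.] 1085 zmax 0.094 mid [ 0.5011 -0.128   0.0904] ext [0.02  0.18  0.008]
red [305. 214.] 293 zmax 0.093 mid [ 0.5481 -0.2417  0.09  ] ext [0.055 0.013 0.007]
yellow [367.  26.] 459 zmax 0.094 mid [ 0.6102 -0.0056  0.0911] ext [0.055 0.013 0.005]
yellow [377.  52.] 909 zmax 0.166 mid [ 0.6128 -0.0466  0.1627] ext [0.033 0.033 0.007]
yellow [395. 122.] 1156 zmax 0.094 mid [ 0.6569 -0.1189  0.0909] ext [0.021 0.179 0.005]
yellow [300. 129.] 726 zmax 0.166 mid [ 0.5388 -0.126   0.1633] ext [0.032 0.031 0.005]
yellow [371. 128.] 748 zmax 0.166 mid [ 0.6147 -0.1207  0.1629] ext [0.032 0.031 0.005]
yellow [360. 214.] 282 zmax 0.093 mid [ 0.6236 -0.2375  0.0899] ext [0.055 0.013 0.006]
```

View pics/w1.png

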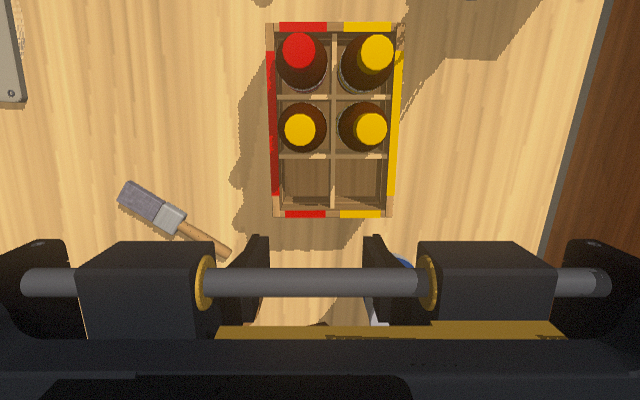

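The wrist view shows the crate clearly: yellow_3 at (300,129), red_1 at (300,42), and both cells nearest the gripper empty. I'll go over yellow_3 now.

>>> step_arm --commands "12 -4 0 0 0 0 0.6;12 -4 0 0 0 0 0.6;12 -4 -0 0 0 0 0.6;12 -3 10 0 0 0 0.6;11 -2 20 0 0 0 0.6;0 0 30 0 0 0 0.6;0 0 30 0 0 0 0.6;0 0 30 0 0 0 0.6;0 0 25 0 0 0 0.6;0 0 10 0 0 0 0.6"

```text
time_s: 4.5
eef_pos: [0.5386, -0.1232, 0.1857]
eef_rot: [-3.139, -0.002, 1.63]
wrist_force: [0.4, -0.3, 0.9]
gripper_width: 0.052
```

>>> step_arm --commands "0 0 5 0 0 0 0.6;0 0 0 0 0 0 0.6"

```text
time_s: 4.7
eef_pos: [0.5401, -0.1245, 0.1831]
eef_rot: [3.141, -0.0, 1.629]
wrist_force: [0.5, -0.1, 0.1]
gripper_width: 0.0526
```

Run:
```python
from rig import r
from h import *
s=r.read_state(); print(s["eef_pos"],s["eef_rot"],s["joints"].round(2))
c=r.camera("wrist");cv2.imwrite("pics/w2.png",c["frame"])
c=r.camera("scene");cv2.imwrite("pics/s2.png",cv2.resize(c["frame"][100:300,200:450],None,fx=3,fy=3))
```

```text
[ 0.54005114 -0.12450558  0.18306268] [ 3.14094579e+00 -3.59109774e-04  1.62852097e+00] [-0.64  0.28  0.93  1.75 -0.23  1.24  0.41]
```

View pics/w2.png

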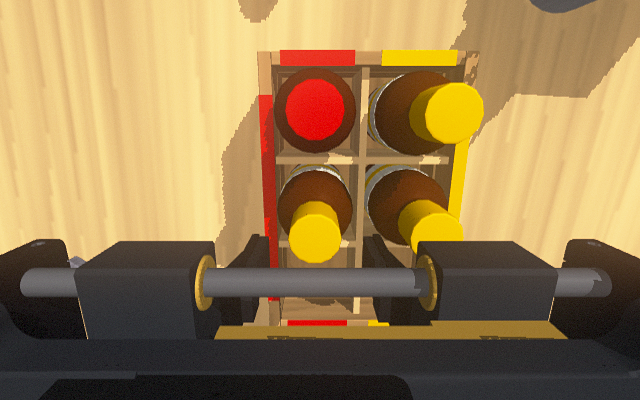

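View pics/s2.png

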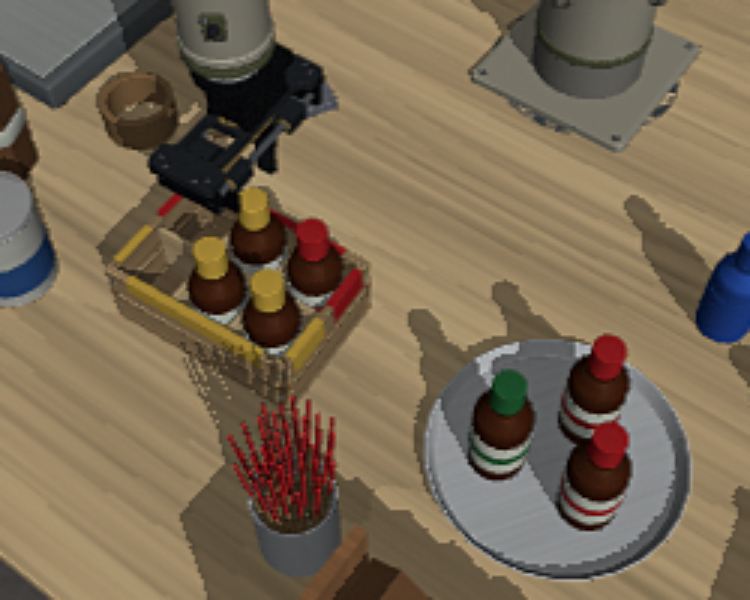

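Run:
```python
from rig import r
from h import *
s=r.read_state();p=s["eef_pos"]
for n in ["wrist","scene"]:
    c=r.camera(n); print(n,"tcp",proj(c,p),"cap top",proj(c,[p[0],p[1],.163]))
    if n=="scene":
        u,v=proj(c,p);print("crop",(u-200)*3,(v-100)*3)
        u,v=proj(c,[p[0],p[1],.163]);print("crop cap",(u-200)*3,(v-100)*3)
```

```text
wrist tcp (np.float64(315.7552623625941), np.float64(250.64577492522793)) cap top (np.float64(315.70402850735354), np.float64(236.91337754654515))
scene tcp (np.float64(282.620050703769), np.float64(162.0177598478373)) cap top (np.float64(283.280230166052), np.float64(166.19535321449496))
crop 247.86015211130695 186.05327954351193
crop cap 249.84069049815594 198.58605964348487
```

>>> step_arm --commands "0 0 10 0 0 0 0.6;0 0 14 0 0 0 0.6;0 0 14 0 0 0 0.6;0 0 10 0 0 0 0.6;0 0 6 0 0 0 0.6;0 0 0 0 0 0 0.6"

```text
time_s: 5.5
eef_pos: [0.5393, -0.125, 0.1275]
eef_rot: [-3.14, 0.0, 1.628]
wrist_force: [-0.3, -0.6, 0.7]
gripper_width: 0.0526
```

>>> step_arm --commands "0 0 0 0 0 0 0.45;0 0 0 0 0 0 0.3;0 0 0 0 0 0 0.2;0 0 0 0 0 0 0;0 0 0 0 0 0 0;0 0 0 0 0 0 0"

```text
time_s: 6.1
eef_pos: [0.54, -0.125, 0.1289]
eef_rot: [3.141, -0.0, 1.628]
wrist_force: [-2.0, -0.1, 5.6]
gripper_width: 0.0333
```

>>> step_arm --commands "0 0 -3 0 0 0 0;0 0 -8 0 0 0 0;0 0 -14 0 0 0 0;0 0 -20 0 0 0 0;0 0 -20 0 0 0 0;0 0 -20 0 0 0 0;0 0 -15 0 0 0 0;0 0 -8 0 0 0 0;0 0 -2 0 0 0 0;0 0 0 0 0 0 0"

```text
time_s: 7.1
eef_pos: [0.5397, -0.1248, 0.2382]
eef_rot: [-3.141, -0.0, 1.628]
wrist_force: [-0.0, 0.4, -3.8]
gripper_width: 0.033
```

```bash
cat > look.py <<'E'
import sys
from rig import r
from h import *
tag=sys.argv[1]
s=r.read_state(); print("tcp",s["eef_pos"].round(4),s["eef_rot"].round(3),"F",s["wrist_force"].round(1),"w",round(s["gripper_width"],4),"t",s["time_s"])
for n in sys.argv[2:]:
    c=r.camera(n);cv2.imwrite(f"pics/{n}{tag}.png",c["frame"]);pickle.dump(c,open(f"pics/{n}{tag}.pkl","wb"))
    if n!="wrist": 
        a=c["frame"][100:300,200:450] if n=="scene" else c["frame"][120:270,180:420]
        cv2.imwrite(f"pics/{n}{tag}.png",cv2.resize(a,None,fx=3,fy=3,interpolation=cv2.INTER_CUBIC))
    P=pts(c)
    for k,m in masks(c["frame"]).items():
        if k in("blue","purple"):continue
        nn,lab,st,ce=cv2.connectedComponentsWithStats(m.astype(np.uint8))
        for i in range(1,nn):
            if st[i,4]<70: continue
            q=P[lab==i];q=q[~np.isnan(q[:,0])]
            if len(q)<20: continue
            top=q[q[:,2]>np.percentile(q[:,2],95)-.006]; mm=(top.min(0)+top.max(0))/2
            if mm[2]<.08 or mm[1]<-.3 or mm[0]>.69: continue
            print(n,k,ce[i].round(),st[i,4],"zmax",q[:,2].max().round(3),"mid",mm.round(4),"ext",(top.max(0)-top.min(0)).round(3))
E
python3 look.py 3 wrist scene
```

```text
tcp [ 0.5397 -0.1248  0.2382] [-3.141 -0.     1.628] F [-0.   0.4 -3.8] w 0.033 t 7.1
wrist red [317.  68.] 791 zmax 0.094 mid [ 0.5343 -0.01    0.0912] ext [0.055 0.013 0.005]
wrist red [315. 110.] 1699 zmax 0.166 mid [ 0.535  -0.049   0.1628] ext [0.033 0.033 0.006]
wrist red [276. 146.] 1066 zmax 0.094 mid [ 0.498  -0.0908  0.0899] ext [0.015 0.105 0.007]
wrist yellow [400.  68.] 765 zmax 0.093 mid [ 0.61   -0.0054  0.091 ] ext [0.056 0.013 0.004]
wrist yellow [420. 163.] 4193 zmax 0.166 mid [ 0.6142 -0.0831  0.1622] ext [0.036 0.107 0.007]
wrist yellow [316. 252.] 1445 zmax 0.275 mid [ 0.5393 -0.1132  0.2713] ext [0.028 0.009 0.007]
wrist yellow [315. 303.] 454 zmax 0.275 mid [ 0.5398 -0.1368  0.2727] ext [0.029 0.011 0.004]
scene red [304. 179.] 159 zmax 0.167 mid [ 0.5363 -0.0464  0.1629] ext [0.03  0.033 0.007]
scene red [315. 197.] 101 zmax 0.094 mid [ 0.5348 -0.0077  0.0904] ext [0.055 0.013 0.007]
scene red [402. 219.] 142 zmax 0.163 mid [0.4803 0.2733 0.1594] ext [0.031 0.03  0.007]
scene red [401. 247.] 174 zmax 0.163 mid [0.5638 0.3205 0.1591] ext [0.033 0.031 0.007]
scene green [369. 230.] 122 zmax 0.162 mid [0.5713 0.2159 0.1589] ext [0.03  0.03  0.006]
```

View pics/scene3.png

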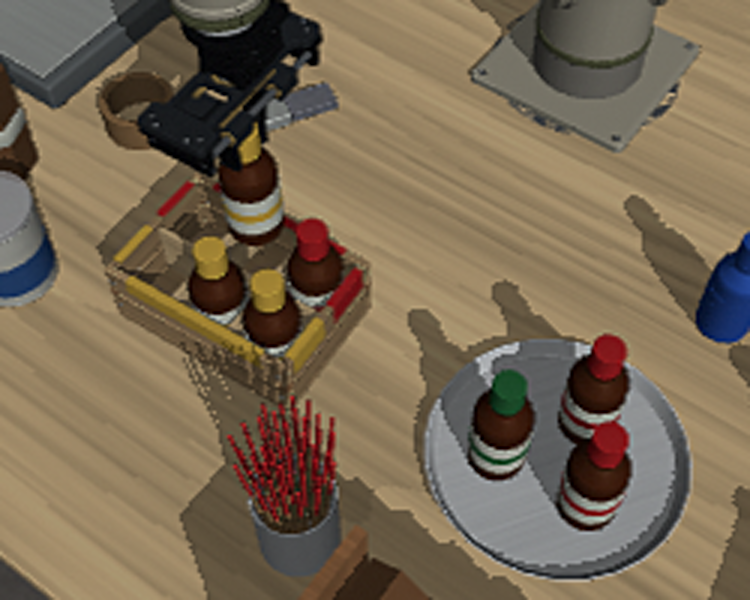

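View pics/wrist3.png

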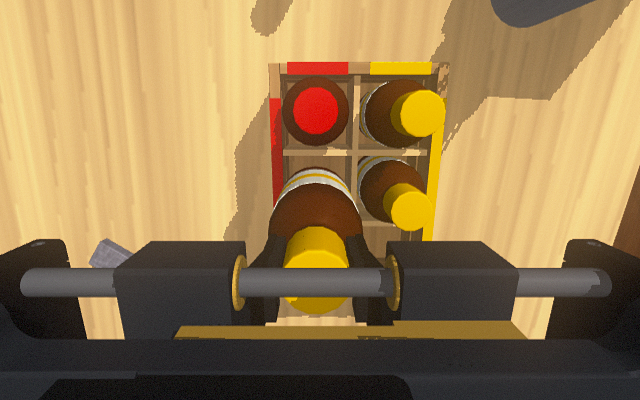

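>>> step_arm --commands "0 0 -6 0 0 0 0;0 0 -14 0 0 0 0;0 0 -18 0 0 0 0;0 0 -16 0 0 0 0;-3 3 -8 0 0 0 0;-8 8 0 0 0 0 0;-13 13 0 0 0 0 0;-16 16 0 0 0 0 0;-16 16 0 0 0 0 0;-12 13 0 0 0 0 0"

```text
time_s: 8.2
eef_pos: [0.6135, -0.1899, 0.3002]
eef_rot: [-3.141, 0.0, 1.628]
wrist_force: [-0.1, -0.4, -4.0]
gripper_width: 0.0332
```

>>> step_arm --commands "-6 6 0 0 0 0 0;-2 2 0 0 0 0 0;0 0 0 0 0 0 0;0 0 0 0 0 0 0"

```text
time_s: 8.6
eef_pos: [0.6208, -0.1959, 0.3008]
eef_rot: [3.141, -0.001, 1.628]
wrist_force: [-0.7, 0.2, -4.3]
gripper_width: 0.0333
```

```bash
python3 look.py 4 wrist top
```

```text
tcp [ 0.6208 -0.1959  0.3008] [ 3.141e+00 -1.000e-03  1.628e+00] F [-0.7  0.2 -4.3] w 0.0333 t 8.6
wrist red [223.  62.] 3149 zmax 0.166 mid [ 0.5349 -0.0495  0.1622] ext [0.033 0.032 0.007]
wrist red [252. 211.] 318 zmax 0.093 mid [ 0.5448 -0.2417  0.0912] ext [0.051 0.013 0.004]
wrist yellow [317.  20.] 1489 zmax 0.166 mid [ 0.6127 -0.0467  0.1626] ext [0.032 0.032 0.007]
wrist yellow [351. 106.] 1494 zmax 0.233 mid [ 0.6559 -0.1192  0.1598] ext [0.022 0.179 0.146]
wrist yellow [314. 112.] 1000 zmax 0.166 mid [ 0.6152 -0.1208  0.1637] ext [0.032 0.032 0.005]
wrist yellow [317. 253.] 1368 zmax 0.337 mid [ 0.6207 -0.1847  0.3336] ext [0.029 0.01  0.007]
wrist yellow [315. 304.] 449 zmax 0.337 mid [ 0.6211 -0.2076  0.3353] ext [0.028 0.01  0.003]
top red [209. 189.] 117 zmax 0.164 mid [0.5636 0.3201 0.1606] ext [0.031 0.031 0.007]
top red [329. 197.] 119 zmax 0.171 mid [ 0.5386 -0.0454  0.1663] ext [0.031 0.03  0.009]
top red [223. 217.] 113 zmax 0.166 mid [0.4809 0.2724 0.162 ] ext [0.03  0.031 0.008]
top yellow [339. 168.] 300 zmax 0.668 mid [ 0.5658 -0.0782  0.415 ] ext [0.137 0.1   0.506]
top green [243. 187.] 84 zmax 0.165 mid [0.5701 0.2153 0.1617] ext [0.027 0.028 0.007]
```

View pics/wrist4.png

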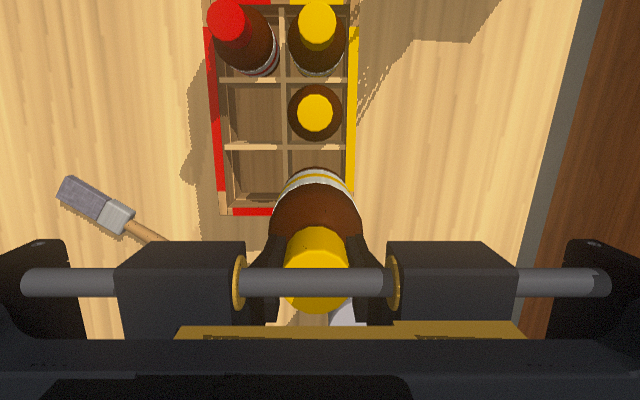

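View pics/top4.png

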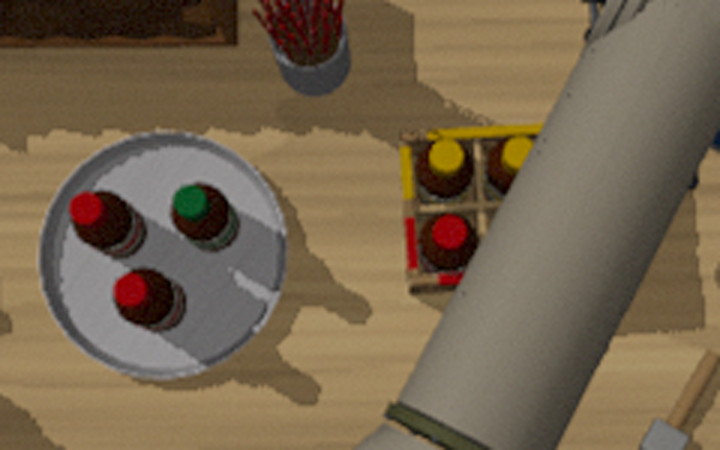

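>>> step_arm --commands "-1 0 6 0 0 0 0;0 0 12 0 0 0 0;0 0 16 0 0 0 0;0 0 16 0 0 0 0;0 0 14 0 0 0 0;0 0 10 0 0 0 0;0 0 10 0 0 0 0;0 0 10 0 0 0 0;0 0 10 0 0 0 0;0 0 10 0 0 0 0"

```text
time_s: 9.7
eef_pos: [0.6212, -0.1975, 0.1859]
eef_rot: [3.141, -0.0, 1.628]
wrist_force: [0.8, -0.1, -3.9]
gripper_width: 0.0332
```

>>> step_arm --commands "0 0 10 0 0 0 0;0 0 10 0 0 0 0;0 0 10 0 0 0 0;0 0 8 0 0 0 0;0 0 6 0 0 0 0;0 0 4 0 0 0 0;0 0 2 0 0 0 0;0 0 0 0 0 0 0"

```text
time_s: 10.5
eef_pos: [0.6211, -0.1974, 0.1365]
eef_rot: [3.142, -0.0, 1.628]
wrist_force: [-0.3, -0.6, -4.6]
gripper_width: 0.0329
```

>>> step_arm --commands "0 0 2 0 0 0 0;0 0 2 0 0 0 0;0 0 1 0 0 0 0;0 0 1 0 0 0 0;0 0 0 0 0 0 0"

```text
time_s: 11.0
eef_pos: [0.621, -0.1974, 0.1304]
eef_rot: [-3.141, -0.0, 1.628]
wrist_force: [-0.3, 0.7, -3.7]
gripper_width: 0.0332
```

>>> step_arm --commands "0 0 1 0 0 0 0;0 0 0 0 0 0 0"

```text
time_s: 11.2
eef_pos: [0.6211, -0.1974, 0.1294]
eef_rot: [-3.142, -0.0, 1.628]
wrist_force: [0.6, 0.2, -4.3]
gripper_width: 0.0331
```

>>> step_arm --commands "0 0 1 0 0 0 0;0 0 0 0 0 0 0"

```text
time_s: 11.4
eef_pos: [0.6212, -0.1977, 0.129]
eef_rot: [3.141, 0.0, 1.628]
wrist_force: [-1.3, -0.6, 1.8]
gripper_width: 0.0331
```

Contact: Fz went from −4 to +1.8 N. Releasing.

>>> step_arm --commands "0 0 0 0 0 0 0.4;0 0 0 0 0 0 0.5;0 0 0 0 0 0 0.6;0 0 0 0 0 0 0.6;0 0 -5 0 0 0 0.6;0 0 -15 0 0 0 0.6;0 0 -25 0 0 0 0.6;0 0 -35 0 0 0 0.6;0 0 -40 0 0 0 0.6;0 0 -40 0 0 0 0.6"

```text
time_s: 12.4
eef_pos: [0.6208, -0.1976, 0.2915]
eef_rot: [3.141, 0.0, 1.627]
wrist_force: [1.2, -0.1, 0.4]
gripper_width: 0.0522
```

```bash
python3 look.py 5 wrist scene
```

```text
tcp [ 0.6208 -0.1976  0.2915] [3.141 0.    1.627] F [ 1.2 -0.1  0.4] w 0.0522 t 12.4
wrist red [218.  63.] 3010 zmax 0.166 mid [ 0.5348 -0.0517  0.1625] ext [0.034 0.028 0.007]
wrist red [253. 212.] 371 zmax 0.093 mid [ 0.5473 -0.242   0.0909] ext [0.056 0.012 0.004]
wrist yellow [317.  18.] 1318 zmax 0.166 mid [ 0.6128 -0.0482  0.1626] ext [0.032 0.029 0.007]
wrist yellow [352. 104.] 1620 zmax 0.094 mid [ 0.6569 -0.1191  0.091 ] ext [0.02  0.18  0.005]
wrist yellow [314. 110.] 1072 zmax 0.166 mid [ 0.6149 -0.1207  0.1633] ext [0.032 0.032 0.005]
wrist yellow [317. 197.] 1127 zmax 0.166 mid [ 0.6206 -0.1979  0.1625] ext [0.032 0.032 0.007]
scene red [297. 176.] 233 zmax 0.168 mid [ 0.5357 -0.0473  0.1635] ext [0.031 0.033 0.009]
scene red [315. 197.] 101 zmax 0.095 mid [ 0.5348 -0.0083  0.0915] ext [0.058 0.014 0.007]
scene red [402. 219.] 141 zmax 0.163 mid [0.4812 0.2737 0.1591] ext [0.032 0.03  0.007]
scene red [401. 247.] 173 zmax 0.163 mid [0.563  0.3197 0.1594] ext [0.031 0.03  0.008]
scene green [369. 230.] 123 zmax 0.164 mid [0.5706 0.2161 0.1602] ext [0.03  0.031 0.008]
```

View pics/scene5.png

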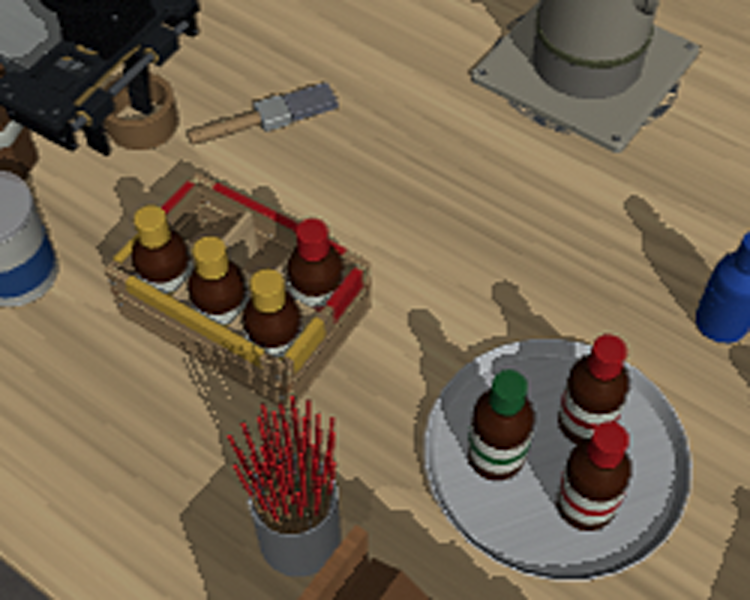

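View pics/wrist5.png

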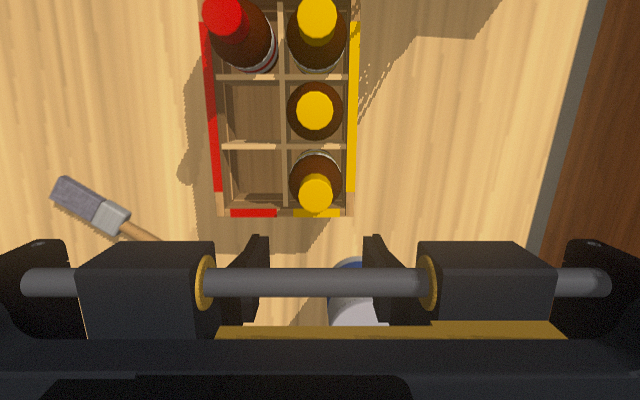

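>>> step_arm --commands "15 -3 0 0 0 0 0.6;30 -7 0 0 0 0 0.6;40 -10 0 0 0 0 0.6;40 -10 0 0 0 0 0.6;40 -10 0 0 0 0 0.6;40 -10 0 0 0 0 0.6;40 -10 0 0 0 0 0.6;40 -10 0 0 0 0 0.6;40 -10 0 0 0 0 0.6;40 -10 0 0 0 0 0.6"

```text
time_s: 13.5
eef_pos: [0.5098, 0.163, 0.2895]
eef_rot: [3.141, -0.001, 1.627]
wrist_force: [0.9, -0.7, -0.2]
gripper_width: 0.0522
```

>>> step_arm --commands "20 -5 0 0 0 0 0.6;10 -3 0 0 0 0 0.6;0 0 0 0 0 0 0.6;0 0 0 0 0 0 0.6"

```text
time_s: 13.9
eef_pos: [0.5013, 0.1896, 0.2889]
eef_rot: [3.141, 0.0, 1.626]
wrist_force: [0.2, -0.1, -0.3]
gripper_width: 0.0522
```

```bash
python3 look.py 6 wrist; python3 -c "
from rig import r;print(r.read_state()['joints'].round(2))"
```

```text
tcp [0.5013 0.1896 0.2889] [3.141 0.    1.626] F [ 0.2 -0.1 -0.3] w 0.0522 t 13.9
wrist red [395.  51.] 1277 zmax 0.162 mid [0.5614 0.3187 0.1594] ext [0.033 0.032 0.005]
wrist red [295. 103.] 1147 zmax 0.162 mid [0.4784 0.2721 0.1591] ext [0.032 0.033 0.006]
wrist red [555. 254.] 73 zmax 0.36 mid [0.6646 0.1804 0.2605] ext [0.172 0.085 0.199]
wrist red [332. 318.] 601 zmax 0.092 mid [ 0.5348 -0.0051  0.0885] ext [0.055 0.006 0.007]
[-1.2   0.11  0.83  1.63 -0.08  1.44 -0.31]
```

View pics/wrist6.png

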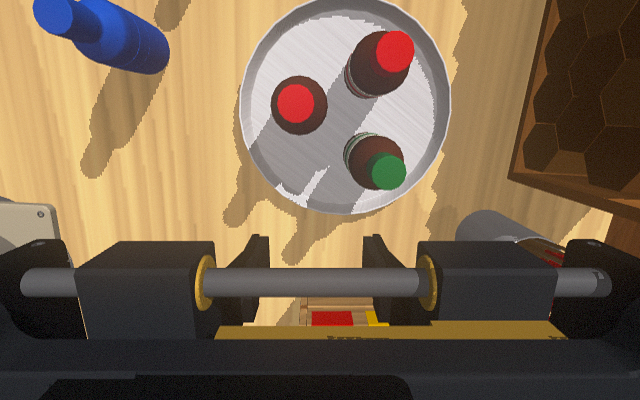

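>>> step_arm --commands "10 -2 0 0 0 0 0.6;20 -4 0 0 0 0 0.6;22 -5 0 0 0 0 0.6;20 -4 0 0 0 0 0.6;10 -2 10 0 0 0 0.6;2 -1 20 0 0 0 0.6;0 0 25 0 0 0 0.6;0 0 25 0 0 0 0.6;0 0 20 0 0 0 0.6;0 0 9 0 0 0 0.6"

```text
time_s: 14.95
eef_pos: [0.4773, 0.2729, 0.1772]
eef_rot: [-3.14, 0.002, 1.627]
wrist_force: [-0.0, -0.4, -0.4]
gripper_width: 0.0522
```

>>> step_arm --commands "0 0 0 0 0 0 0.6;0 0 0 0 0 0 0.6"

```text
time_s: 15.15
eef_pos: [0.4785, 0.274, 0.1802]
eef_rot: [3.141, -0.0, 1.627]
wrist_force: [0.3, -0.3, -0.3]
gripper_width: 0.0525
```

```bash
python3 look.py 7 wrist
```

```text
tcp [0.4785 0.274  0.1802] [ 3.141 -0.     1.627] F [ 0.3 -0.3 -0.3] w 0.0525 t 15.15
wrist red [457. 169.] 2839 zmax 0.162 mid [0.5616 0.3192 0.1581] ext [0.033 0.033 0.007]
wrist red [316. 233.] 2551 zmax 0.162 mid [0.4787 0.2724 0.158 ] ext [0.033 0.033 0.007]
```

View pics/wrist7.png

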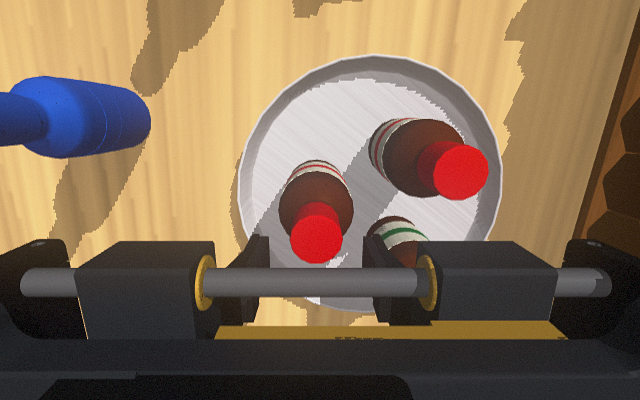

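The cap sits between the jaws at (316,233). Shifting −1.5 mm along tool x while descending.

>>> step_arm --commands "-1.5 0 10 0 0 0 0.6;0 0 15 0 0 0 0.6;0 0 15 0 0 0 0.6;0 0 10 0 0 0 0.6;0 0 5 0 0 0 0.6;0 0 0 0 0 0 0.45;0 0 0 0 0 0 0.3;0 0 0 0 0 0 0.2;0 0 0 0 0 0 0;0 0 0 0 0 0 0"

```text
time_s: 16.2
eef_pos: [0.4785, 0.2729, 0.1251]
eef_rot: [3.141, -0.001, 1.628]
wrist_force: [0.9, 0.4, 1.7]
gripper_width: 0.0335
```

>>> step_arm --commands "0 0 0 0 0 0 0;0 0 -3 0 0 0 0;0 0 -8 0 0 0 0;0 0 -14 0 0 0 0;0 0 -20 0 0 0 0;0 0 -25 0 0 0 0;0 0 -25 0 0 0 0;0 0 -25 0 0 0 0;0 0 -25 0 0 0 0;0 0 -20 0 0 0 0"

```text
time_s: 17.2
eef_pos: [0.4782, 0.2724, 0.2921]
eef_rot: [3.141, -0.001, 1.627]
wrist_force: [-0.2, 0.7, -4.7]
gripper_width: 0.0332
```

>>> step_arm --commands "0 0 -10 0 0 0 0;0 0 -3 0 0 0 0;0 0 0 0 0 0 0"

```text
time_s: 17.5
eef_pos: [0.4779, 0.2726, 0.3024]
eef_rot: [-3.141, -0.0, 1.628]
wrist_force: [-0.4, 0.6, -5.0]
gripper_width: 0.0335
```

```bash
python3 look.py 8 wrist scene
```

```text
tcp [0.4779 0.2726 0.3024] [-3.141 -0.     1.628] F [-0.4  0.6 -5. ] w 0.0335 t 17.5
wrist red [404. 148.] 959 zmax 0.162 mid [0.5613 0.3191 0.1583] ext [0.032 0.033 0.007]
wrist red [315. 179.] 114 zmax 0.238 mid [0.4764 0.2965 0.2341] ext [0.048 0.013 0.007]
wrist red [316. 249.] 2211 zmax 0.338 mid [0.4775 0.2833 0.3348] ext [0.03  0.011 0.007]
wrist red [315. 304.] 762 zmax 0.338 mid [0.4781 0.2608 0.3367] ext [0.029 0.01  0.003]
wrist red [542. 323.] 77 zmax 0.374 mid [0.6514 0.2041 0.2658] ext [0.191 0.154 0.216]
wrist green [400. 238.] 72 zmax 0.162 mid [0.5683 0.2277 0.159 ] ext [0.022 0.006 0.005]
scene red [297. 176.] 232 zmax 0.169 mid [ 0.5365 -0.0464  0.1643] ext [0.032 0.034 0.009]
scene red [315. 197.] 101 zmax 0.095 mid [ 0.5348 -0.0084  0.0913] ext [0.058 0.017 0.007]
scene red [402. 248.] 154 zmax 0.163 mid [0.5638 0.3204 0.1597] ext [0.03  0.031 0.008]
scene green [369. 230.] 124 zmax 0.164 mid [0.571  0.2163 0.1595] ext [0.03  0.032 0.009]
```

View pics/scene8.png

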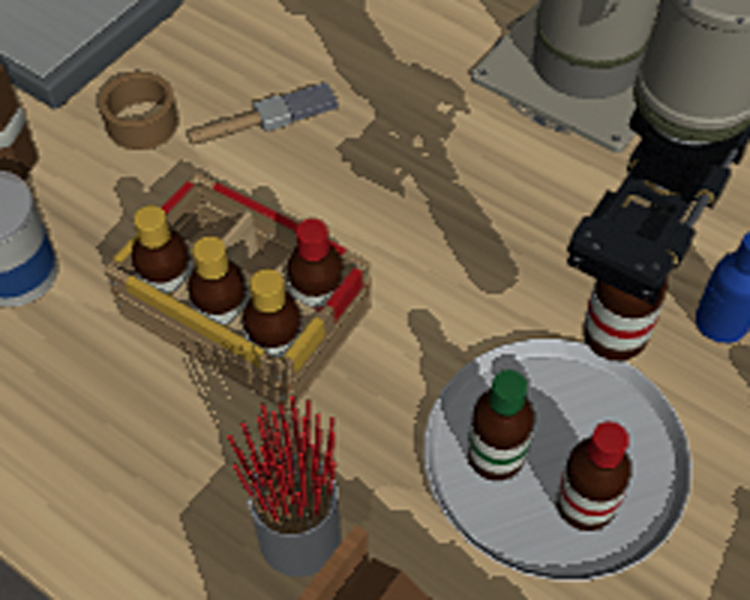

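>>> step_arm --commands "-8 1 -3 0 0 0 0;-18 2 -4 0 0 0 0;-28 3 -3 0 0 0 0;-35 3.5 0 0 0 0 0;-35 3.5 0 0 0 0 0;-35 3.5 0 0 0 0 0;-35 3.5 0 0 0 0 0;-35 3.5 0 0 0 0 0;-35 3.5 0 0 0 0 0;-35 3.5 0 0 0 0 0"

```text
time_s: 18.6
eef_pos: [0.525, -0.0275, 0.3128]
eef_rot: [3.141, -0.001, 1.626]
wrist_force: [1.1, -0.2, -3.9]
gripper_width: 0.0331
```

>>> step_arm --commands "-35 3.5 0 0 0 0 0;-28 3 0 0 0 0 0;-20 2 0 0 0 0 0;-12 1 0 0 0 0 0;-5 0 0 0 0 0 0;-2 0 0 0 0 0 0;0 0 0 0 0 0 0;0 0 0 0 0 0 0"

```text
time_s: 19.4
eef_pos: [0.5408, -0.1247, 0.3125]
eef_rot: [3.142, -0.001, 1.629]
wrist_force: [-0.2, 0.4, -4.4]
gripper_width: 0.0332
```

```bash
python3 look.py 9 wrist
```

```text
tcp [ 0.5408 -0.1247  0.3125] [ 3.142e+00 -1.000e-03  1.629e+00] F [-0.2  0.4 -4.4] w 0.0332 t 19.4
wrist red [316.  78.] 490 zmax 0.094 mid [ 0.5345 -0.0098  0.091 ] ext [0.055 0.013 0.005]
wrist red [314. 112.] 983 zmax 0.166 mid [ 0.5347 -0.0492  0.1635] ext [0.032 0.033 0.005]
wrist red [288. 150.] 902 zmax 0.25 mid [ 0.5395 -0.1028  0.2444] ext [0.054 0.017 0.011]
wrist red [316. 250.] 2197 zmax 0.349 mid [ 0.5402 -0.1142  0.3452] ext [0.031 0.011 0.007]
wrist red [315. 304.] 764 zmax 0.349 mid [ 0.5411 -0.1367  0.3471] ext [0.029 0.011 0.003]
wrist yellow [382.  77.] 485 zmax 0.094 mid [ 0.61   -0.0054  0.0912] ext [0.056 0.013 0.005]
wrist yellow [399. 157.] 2898 zmax 0.166 mid [ 0.6138 -0.0828  0.1622] ext [0.035 0.105 0.007]
wrist yellow [381. 252.] 198 zmax 0.388 mid [ 0.5901 -0.1468  0.2744] ext [0.06  0.117 0.227]
```

View pics/wrist9.png

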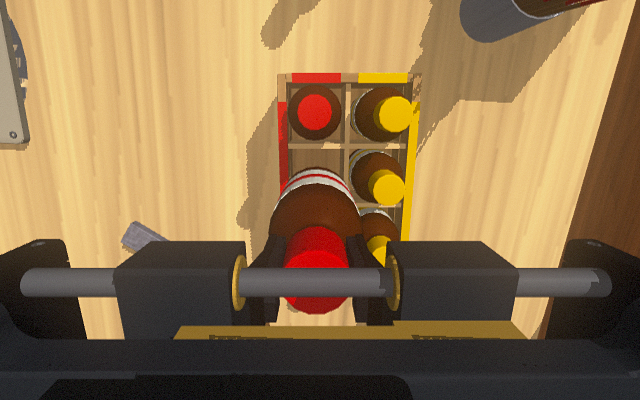

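>>> step_arm --commands "-0.5 0 6 0 0 0 0;0 0 12 0 0 0 0;0 0 16 0 0 0 0;0 0 16 0 0 0 0;0 0 16 0 0 0 0;0 0 16 0 0 0 0;0 0 14 0 0 0 0;0 0 10 0 0 0 0;0 0 10 0 0 0 0;0 0 10 0 0 0 0"

```text
time_s: 20.45
eef_pos: [0.541, -0.1259, 0.1859]
eef_rot: [3.141, 0.0, 1.628]
wrist_force: [0.5, -0.1, -4.8]
gripper_width: 0.0332
```

>>> step_arm --commands "0 0 10 0 0 0 0;0 0 10 0 0 0 0;0 0 10 0 0 0 0;0 0 8 0 0 0 0;0 0 6 0 0 0 0;0 0 4 0 0 0 0;0 0 2 0 0 0 0;0 0 0 0 0 0 0"

```text
time_s: 21.25
eef_pos: [0.5409, -0.1259, 0.1365]
eef_rot: [3.142, -0.0, 1.628]
wrist_force: [0.5, 0.3, -4.6]
gripper_width: 0.0334
```

>>> step_arm --commands "0 0 2 0 0 0 0;0 0 2 0 0 0 0;0 0 1 0 0 0 0;0 0 1 0 0 0 0;0 0 0 0 0 0 0"

```text
time_s: 21.75
eef_pos: [0.5408, -0.1259, 0.1304]
eef_rot: [-3.142, -0.0, 1.628]
wrist_force: [0.2, -0.4, -4.0]
gripper_width: 0.0337
```

>>> step_arm --commands "0 0 1 0 0 0 0;0 0 0 0 0 0 0"

```text
time_s: 21.95
eef_pos: [0.5408, -0.1258, 0.1294]
eef_rot: [-3.141, -0.0, 1.628]
wrist_force: [-0.2, -0.3, -3.9]
gripper_width: 0.0334
```

>>> step_arm --commands "0 0 0.7 0 0 0 0;0 0 0 0 0 0 0"

```text
time_s: 22.15
eef_pos: [0.5411, -0.126, 0.1291]
eef_rot: [3.141, -0.0, 1.628]
wrist_force: [-0.3, 0.6, -0.3]
gripper_width: 0.0331
```

>>> step_arm --commands "0 0 0.3 0 0 0 0;0 0 0 0 0 0 0.4;0 0 0 0 0 0 0.5;0 0 0 0 0 0 0.6;0 0 0 0 0 0 0.6;0 0 -5 0 0 0 0.6;0 0 -15 0 0 0 0.6;0 0 -30 0 0 0 0.6;0 0 -40 0 0 0 0.6;0 0 -40 0 0 0 0.6"

```text
time_s: 23.15
eef_pos: [0.5405, -0.1263, 0.261]
eef_rot: [3.141, 0.0, 1.627]
wrist_force: [1.7, -0.7, -0.7]
gripper_width: 0.0522
```

>>> step_arm --commands "0 0 -30 0 0 0 0.6;0 0 -10 0 0 0 0.6;0 0 0 0 0 0 0.6"

```text
time_s: 23.45
eef_pos: [0.5414, -0.1262, 0.3002]
eef_rot: [3.139, -0.0, 1.628]
wrist_force: [-0.0, -0.1, -0.5]
gripper_width: 0.0522
```

```bash
python3 look.py 10 wrist scene
```

```text
tcp [ 0.5414 -0.1262  0.3002] [ 3.139 -0.     1.628] F [-0.  -0.1 -0.5] w 0.0522 t 23.45
wrist red [315.  74.] 507 zmax 0.093 mid [ 0.5344 -0.0098  0.0899] ext [0.055 0.012 0.007]
wrist red [313. 110.] 1068 zmax 0.166 mid [ 0.5345 -0.0488  0.1631] ext [0.032 0.032 0.007]
wrist red [281. 171.] 1297 zmax 0.094 mid [ 0.5007 -0.128   0.0912] ext [0.019 0.179 0.005]
wrist red [315. 190.] 1000 zmax 0.165 mid [ 0.5407 -0.1267  0.1622] ext [0.033 0.032 0.006]
wrist red [315. 264.] 258 zmax 0.093 mid [ 0.5476 -0.24    0.0909] ext [0.055 0.01  0.005]
wrist yellow [384.  74.] 504 zmax 0.093 mid [ 0.6101 -0.0054  0.0907] ext [0.055 0.012 0.005]
wrist yellow [401. 157.] 3086 zmax 0.166 mid [ 0.614  -0.0829  0.1625] ext [0.035 0.106 0.006]
wrist yellow [396. 254.] 79 zmax 0.335 mid [ 0.5776 -0.1138  0.3326] ext [0.001 0.    0.005]
scene red [293. 174.] 331 zmax 0.167 mid [ 0.5389 -0.0853  0.1629] ext [0.039 0.112 0.008]
scene red [315. 197.] 102 zmax 0.095 mid [ 0.5345 -0.0076  0.0913] ext [0.058 0.016 0.008]
scene red [402. 248.] 154 zmax 0.163 mid [0.5633 0.3205 0.1594] ext [0.032 0.031 0.008]
scene green [369. 230.] 123 zmax 0.164 mid [0.5704 0.2166 0.16  ] ext [0.033 0.032 0.008]
```

View pics/scene10.png

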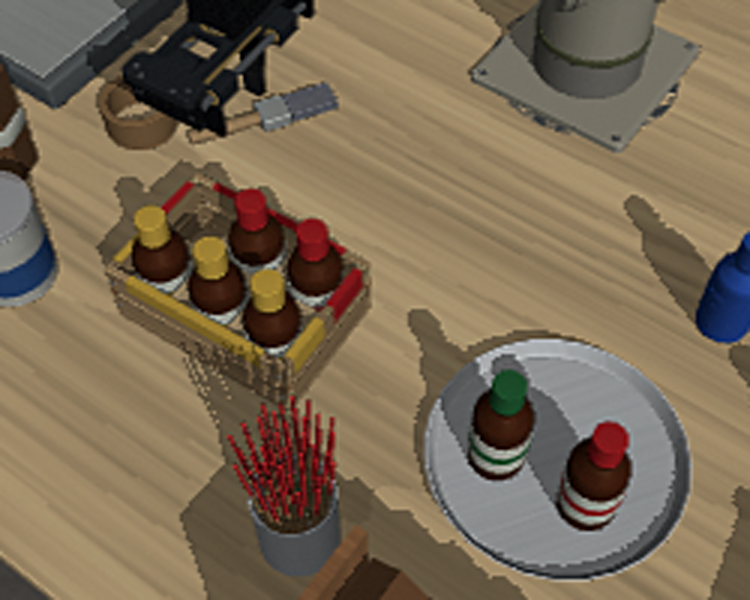

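>>> step_arm --commands "15 1.5 0 0 0 0 0.6;30 3 0 0 0 0 0.6;40 4 0 0 0 0 0.6;40 4 0 0 0 0 0.6;40 4 0 0 0 0 0.6;40 4 0 0 0 0 0.6;40 4 0 0 0 0 0.6;40 4 0 0 0 0 0.6;40 4 0 0 0 0 0.6;40 4 0 0 0 0 0.6"

```text
time_s: 24.55
eef_pos: [0.5558, 0.242, 0.2969]
eef_rot: [-3.139, 0.001, 1.628]
wrist_force: [1.1, -1.1, -0.1]
gripper_width: 0.0522
```

>>> step_arm --commands "40 4 0 0 0 0 0.6;25 3 0 0 0 0 0.6;10 1.5 10 0 0 0 0.6;3 0.5 20 0 0 0 0.6;0 0 25 0 0 0 0.6;0 0 25 0 0 0 0.6;0 0 20 0 0 0 0.6;0 0 10 0 0 0 0.6;0 0 5 0 0 0 0.6;0 0 0 0 0 0 0.6"

```text
time_s: 25.55
eef_pos: [0.5611, 0.3183, 0.1832]
eef_rot: [-3.141, 0.0, 1.627]
wrist_force: [-0.0, -0.3, 0.5]
gripper_width: 0.0522
```

```bash
python3 look.py 11 wrist
```

```text
tcp [0.5611 0.3183 0.1832] [-3.141  0.     1.627] F [-0.  -0.3  0.5] w 0.0522 t 25.55
wrist red [317. 228.] 2445 zmax 0.162 mid [0.5618 0.3196 0.1581] ext [0.033 0.032 0.007]
```

View pics/wrist11.png

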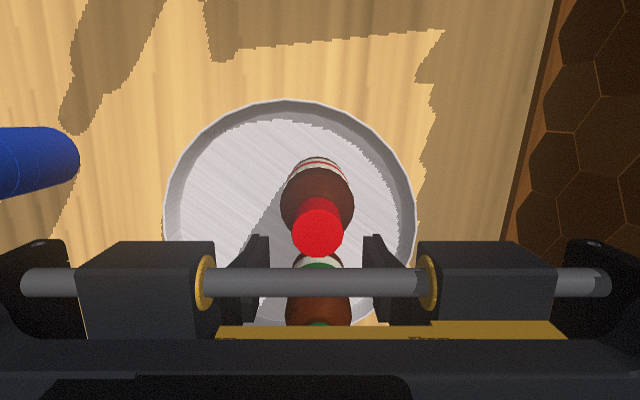

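The red cap is centred at (317,228), and the green bottle is well clear behind it.

>>> step_arm --commands "1.3 0.7 10 0 0 0 0.6;0 0 15 0 0 0 0.6;0 0 15 0 0 0 0.6;0 0 12 0 0 0 0.6;0 0 6 0 0 0 0.6;0 0 0 0 0 0 0.45;0 0 0 0 0 0 0.3;0 0 0 0 0 0 0.2;0 0 0 0 0 0 0;0 0 0 0 0 0 0"

```text
time_s: 26.6
eef_pos: [0.562, 0.3205, 0.1262]
eef_rot: [3.141, -0.001, 1.628]
wrist_force: [-0.6, -0.2, 2.7]
gripper_width: 0.0334
```

>>> step_arm --commands "0 0 0 0 0 0 0;0 0 -3 0 0 0 0;0 0 -8 0 0 0 0;0 0 -14 0 0 0 0;0 0 -20 0 0 0 0;0 0 -25 0 0 0 0;0 0 -25 0 0 0 0;0 0 -25 0 0 0 0;0 0 -25 0 0 0 0;0 0 -20 0 0 0 0"

```text
time_s: 27.6
eef_pos: [0.5619, 0.3201, 0.2933]
eef_rot: [3.14, -0.001, 1.627]
wrist_force: [1.4, -0.6, -3.2]
gripper_width: 0.0333
```

>>> step_arm --commands "0 0 -15 0 0 0 0;0 0 -7 0 0 0 0;0 0 0 0 0 0 0"

```text
time_s: 27.9
eef_pos: [0.562, 0.3203, 0.3134]
eef_rot: [3.141, -0.001, 1.628]
wrist_force: [0.2, 1.0, -3.8]
gripper_width: 0.0329
```

```bash
python3 look.py 12 wrist scene
```

```text
tcp [0.562  0.3203 0.3134] [ 3.141e+00 -1.000e-03  1.628e+00] F [ 0.2  1.  -3.8] w 0.0329 t 27.9
wrist red [321. 178.] 100 zmax 0.246 mid [0.565  0.3446 0.243 ] ext [0.042 0.012 0.007]
wrist red [316. 249.] 2164 zmax 0.348 mid [0.5615 0.3306 0.3448] ext [0.03  0.01  0.007]
wrist red [316. 303.] 715 zmax 0.348 mid [0.5623 0.3075 0.3465] ext [0.029 0.01  0.004]
scene red [293. 174.] 331 zmax 0.167 mid [ 0.5385 -0.0842  0.1629] ext [0.039 0.111 0.008]
scene red [315. 197.] 101 zmax 0.096 mid [ 0.5356 -0.0076  0.0919] ext [0.058 0.014 0.008]
scene green [369. 230.] 122 zmax 0.163 mid [0.5707 0.2168 0.159 ] ext [0.029 0.03  0.008]
```

View pics/scene12.png

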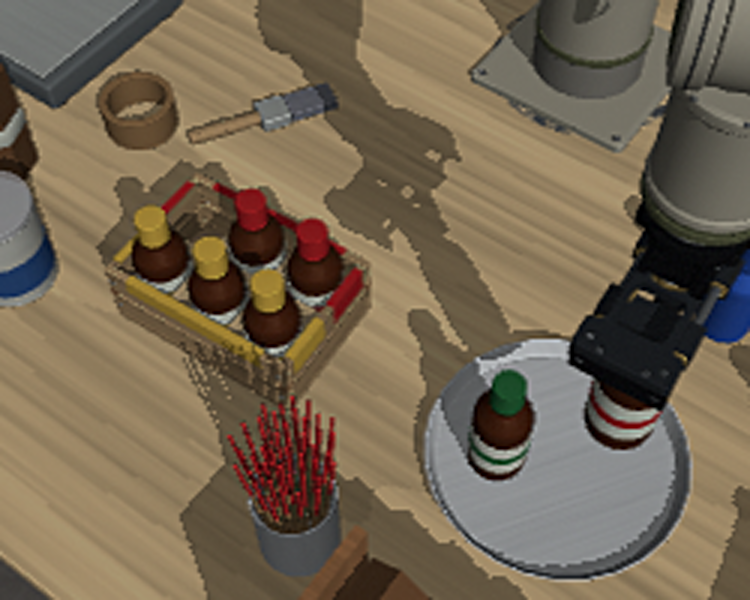

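>>> step_arm --commands "-8 -1 0 0 0 0 0;-18 -1.5 0 0 0 0 0;-28 -2.5 0 0 0 0 0;-35 -3 0 0 0 0 0;-35 -3 0 0 0 0 0;-35 -3 0 0 0 0 0;-35 -3 0 0 0 0 0;-35 -3 0 0 0 0 0;-35 -3 0 0 0 0 0;-35 -3 0 0 0 0 0"

```text
time_s: 29.0
eef_pos: [0.5517, 0.0171, 0.3121]
eef_rot: [-3.141, -0.001, 1.626]
wrist_force: [0.0, 0.2, -3.3]
gripper_width: 0.033
```

>>> step_arm --commands "-35 -3 0 0 0 0 0;-35 -3 0 0 0 0 0;-35 -3 0 0 0 0 0;-35 -3 0 0 0 0 0;-30 -3 0 0 0 0 0;-22 -2 0 0 0 0 0;-15 -2 0 0 0 0 0;-8 -1 0 0 0 0 0;-4 0 0 0 0 0 0;-1 0 0 0 0 0 0"

```text
time_s: 30.0
eef_pos: [0.545, -0.2006, 0.3124]
eef_rot: [-3.141, -0.001, 1.628]
wrist_force: [0.1, -0.1, -2.4]
gripper_width: 0.0334
```

>>> step_arm --commands "0 0 0 0 0 0 0;0 0 0 0 0 0 0"

```text
time_s: 30.2
eef_pos: [0.5456, -0.1996, 0.3124]
eef_rot: [-3.142, -0.0, 1.629]
wrist_force: [0.1, 0.8, -1.9]
gripper_width: 0.0329
```

```bash
python3 look.py 13 wrist
```

```text
tcp [ 0.5456 -0.1996  0.3124] [-3.142 -0.     1.629] F [ 0.1  0.8 -1.9] w 0.0329 t 30.2
wrist red [314.  21.] 1690 zmax 0.166 mid [ 0.5346 -0.0493  0.1624] ext [0.033 0.032 0.007]
wrist red [285. 113.] 1567 zmax 0.248 mid [ 0.5449 -0.1765  0.2417] ext [0.052 0.014 0.012]
wrist red [315. 116.] 987 zmax 0.166 mid [ 0.5406 -0.1268  0.1631] ext [0.033 0.033 0.006]
wrist red [316. 250.] 2166 zmax 0.348 mid [ 0.5452 -0.1893  0.344 ] ext [0.03  0.01  0.007]
wrist red [316. 303.] 716 zmax 0.348 mid [ 0.546  -0.2118  0.3458] ext [0.029 0.01  0.003]
wrist yellow [399.  98.] 4912 zmax 0.166 mid [ 0.6161 -0.1223  0.1622] ext [0.04  0.185 0.007]
```

View pics/wrist13.png

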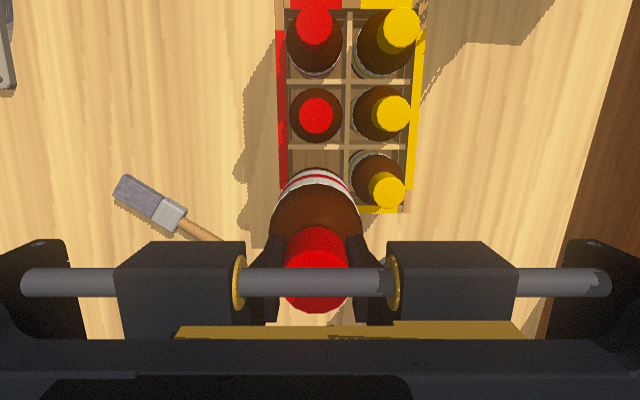

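>>> step_arm --commands "-1.2 0 6 0 0 0 0;0 0 12 0 0 0 0;0 0 16 0 0 0 0;0 0 16 0 0 0 0;0 0 16 0 0 0 0;0 0 16 0 0 0 0;0 0 14 0 0 0 0;0 0 10 0 0 0 0;0 0 10 0 0 0 0;0 0 10 0 0 0 0"

```text
time_s: 31.25
eef_pos: [0.5455, -0.2017, 0.1859]
eef_rot: [3.141, 0.0, 1.628]
wrist_force: [0.1, -1.1, -2.9]
gripper_width: 0.0334
```

>>> step_arm --commands "0 0 10 0 0 0 0;0 0 10 0 0 0 0;0 0 10 0 0 0 0;0 0 8 0 0 0 0;0 0 6 0 0 0 0;0 0 3 0 0 0 0;0 0 2 0 0 0 0;0 0 0 0 0 0 0"

```text
time_s: 32.05
eef_pos: [0.5455, -0.2017, 0.1375]
eef_rot: [3.142, -0.0, 1.628]
wrist_force: [0.7, 0.5, -3.5]
gripper_width: 0.0332
```

>>> step_arm --commands "0 0 2 0 0 0 0;0 0 1 0 0 0 0;0 0 1 0 0 0 0;0 0 1 0 0 0 0;0 0 0 0 0 0 0"

```text
time_s: 32.55
eef_pos: [0.5454, -0.2016, 0.1324]
eef_rot: [-3.141, -0.0, 1.628]
wrist_force: [0.2, -0.3, -3.2]
gripper_width: 0.0336
```

>>> step_arm --commands "0 0 0.7 0 0 0 0;0 0 0 0 0 0 0"

```text
time_s: 32.75
eef_pos: [0.5454, -0.2016, 0.1318]
eef_rot: [-3.142, -0.0, 1.628]
wrist_force: [0.4, 0.6, -3.2]
gripper_width: 0.0338
```

>>> step_arm --commands "0 0 0.8 0 0 0 0;0 0 0 0 0 0 0"

```text
time_s: 32.95
eef_pos: [0.5454, -0.2016, 0.1309]
eef_rot: [-3.141, -0.0, 1.628]
wrist_force: [0.5, 0.7, -2.6]
gripper_width: 0.0331
```

>>> step_arm --commands "0 0 0.7 0 0 0 0;0 0 0 0 0 0 0"

```text
time_s: 33.15
eef_pos: [0.5454, -0.2016, 0.1303]
eef_rot: [3.142, -0.0, 1.628]
wrist_force: [-0.6, 0.4, -3.0]
gripper_width: 0.0337
```

>>> step_arm --commands "0 0 0.6 0 0 0 0;0 0 0 0 0 0 0"

```text
time_s: 33.35
eef_pos: [0.5456, -0.2019, 0.1302]
eef_rot: [3.141, -0.0, 1.628]
wrist_force: [-1.9, 1.3, 4.9]
gripper_width: 0.0331
```

Contact: Fz is now +4.9 N. Releasing.

>>> step_arm --commands "0 0 0 0 0 0 0.4;0 0 0 0 0 0 0.5;0 0 0 0 0 0 0.6;0 0 0 0 0 0 0.6;0 0 -5 0 0 0 0.6;0 0 -15 0 0 0 0.6;0 0 -30 0 0 0 0.6;0 0 -40 0 0 0 0.6;0 0 -40 0 0 0 0.6;0 0 -30 0 0 0 0.6"

```text
time_s: 34.35
eef_pos: [0.5455, -0.2023, 0.2935]
eef_rot: [3.139, 0.001, 1.627]
wrist_force: [0.2, 0.1, -0.0]
gripper_width: 0.052
```

>>> step_arm --commands "-20 0 -10 0 0 0 0.6;-20 0 0 0 0 0 0.6;0 0 0 0 0 0 0.6;0 0 0 0 0 0 0.6"

```text
time_s: 34.75
eef_pos: [0.5475, -0.2419, 0.3004]
eef_rot: [3.141, 0.0, 1.627]
wrist_force: [-0.3, 0.5, -0.5]
gripper_width: 0.0524
```

```bash
python3 look.py 14 wrist scene
```

```text
tcp [ 0.5475 -0.2419  0.3004] [3.141 0.    1.627] F [-0.3  0.5 -0.5] w 0.0524 t 34.75
wrist red [280.  76.] 1496 zmax 0.094 mid [ 0.5016 -0.1363  0.0903] ext [0.019 0.162 0.007]
wrist red [316.  66.] 1248 zmax 0.166 mid [ 0.5408 -0.127   0.1626] ext [0.033 0.033 0.008]
wrist red [315. 152.] 1007 zmax 0.166 mid [ 0.545  -0.2031  0.1624] ext [0.033 0.033 0.007]
wrist red [317. 178.] 390 zmax 0.093 mid [ 0.5478 -0.2411  0.0913] ext [0.056 0.013 0.004]
wrist yellow [407.  92.] 3587 zmax 0.166 mid [ 0.6175 -0.1596  0.1623] ext [0.038 0.11  0.007]
wrist yellow [386. 178.] 250 zmax 0.093 mid [ 0.6271 -0.2367  0.0906] ext [0.048 0.012 0.004]
scene red [284. 170.] 478 zmax 0.169 mid [ 0.5419 -0.1231  0.1641] ext [0.041 0.184 0.009]
scene red [315. 197.] 101 zmax 0.095 mid [ 0.5349 -0.0075  0.0911] ext [0.057 0.014 0.008]
scene green [369. 230.] 120 zmax 0.163 mid [0.5692 0.2165 0.1596] ext [0.029 0.03  0.007]
```

View pics/scene14.png

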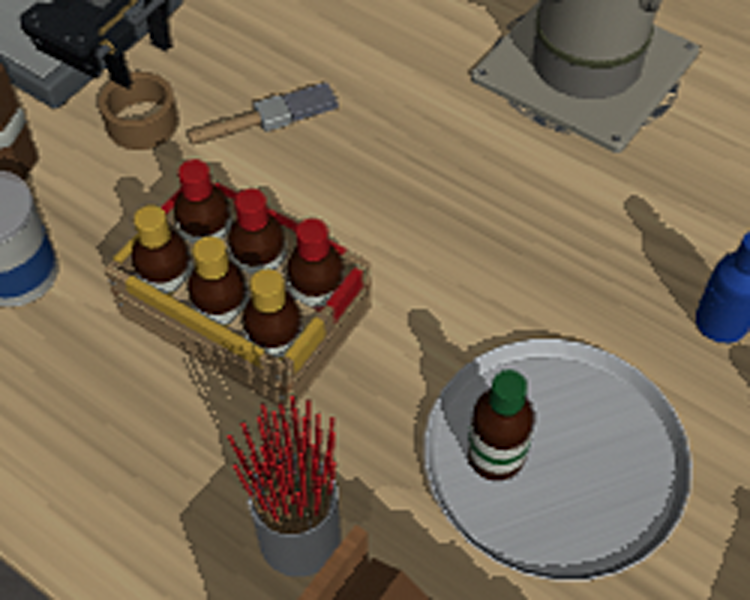

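View pics/wrist14.png

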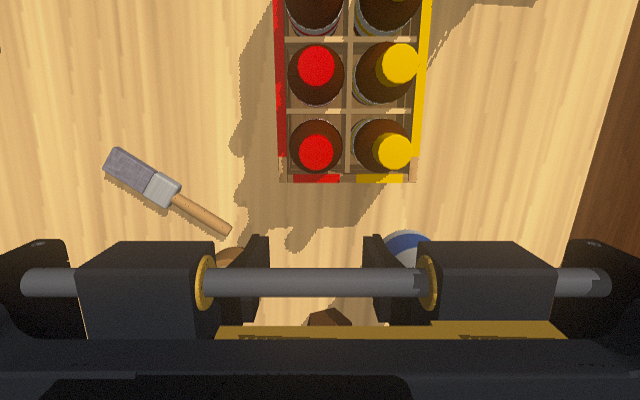

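All six bottles stand upright, three red caps in the red row and three yellow in the yellow row. The crate has not moved, the green bottle is untouched, and the gripper is clear. Handing in.

```bash
python3 -c "
from rig import r;print(r.finish_job())"
```

```text
the job is handed in; nothing more can be done
None
```

The crate is packed and handed in at about 35 s of the 72 s allowed. I moved yellow_3 from the middle of the red row to the free yellow cell. Then I moved the two red bottles from the tray into the middle and right-hand cells of the red row. Each bottle was lowered in steps of about 1 mm until the wrist force showed floor contact (at most about 5 N of push), then released.

**Last checks:**
- **Bottles:** the wrist and scene pictures show three red caps in the red row and three yellow in the yellow row, all upright. Every cap top measured reads about 0.166 m, the same as the bottles packed before, and the ones I placed stand within about 1.5 mm of their cell centres.
- **Surroundings:** the crate's tape marks are within about 1 mm of their first positions. The green bottle reads within about 2 mm of its first position, which is camera noise.
- **Gripper:** it is open and clear of everything.

**Disagreements:** the top camera read about 2–3 mm off the wrist camera in x, so I used the wrist camera, which agreed with the tool position while holding a bottle. The first rim fits from the top and scene cameras also differed by about 4 mm, so I took the crate's pose from its tape marks in the wrist view.

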